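# Check a wound coil with the field probe

## Robot

A 6-joint arm with a two-finger parallel gripper is mounted at the origin on the work surface. World frame = base frame: x ahead of the robot, y to its left, z up, the work surface at z = 0. Lengths are in m, angles in rad, forces in N, time in s.
With the tool pointing down it reaches from about 0.375 to 0.925 m from the base axis. Payload 5.7 kg.
Tool frame: the origin (TCP) lies at the very end of the fingers, on their centre line; the grasp point (between the pads) lies 19 mm behind it; x points along the fingers, y is the direction in which the jaws open and shut, and the axes are right-handed (so a half turn about x gives the same grasp; the last joint's range is limited). The gripper opens to 85 mm and grips with 20 to 120 N. Pads are 22 mm wide; open, the fingers measure 114 mm over their backs; the gripper's body (76 mm by 85 mm) begins 54 mm behind the grasp point. The pads swing forward as they close: fully open they stand 13 mm farther back than shut.
Start: joints at [0.989, 0.359, 1.51, -0, 1.272, -0.115], TCP at [0.27, 0.536, 0.231] pointing down, gripper open.
Joint ranges: [-2.97, 2.97], [-1.01, 2.36], [0.21, 2.38], [-0.96, 4.11], [0.2, 2.71], [-2.98, 2.98]. Speed limits (rad/s): [2.39, 2.39, 3.14, 3.14, 3.14, 3.14].

## Interface

Orientations are given as a 3x3 rotation matrix whose columns are the frame's x, y, z axes.
In Python, from rig import ctrl gives the robot as it stands. The module is installed in compiled form; this text tells all that it offers.
- The arm moves only by the tool jog_arm, never from a script. Its arguments are lists of equal length, an entry for each row: "dr": the turn, a rotation vector about the world's x, y, z in degrees, a list of three; "travel": the shift along the world's x, y, z in mm, a list of three; "jaw": the closure, from -1 (fully open) to 1 (shut). A call has 1 to 20 rows; each row is the pose to reach, as a shift and turn from the pose commanded when the call began; what a row does not reach only later rows make up. A row lasts 1/12 s, in which the tool goes at most 41.7 mm and 7.16 degrees, less where a joint would pass 70% of its speed; a pose out of reach is approached as far as the arm can. A call with a gripper value outside its range is refused whole. The fingers move at their own pace and stop on an object; "grip_force" is the grip in N (left out, the last holds). Time passes only in rows, so rows that repeat a pose let the fingers close. It gives the time, the measured TCP pose, the force and the opening at its end, in the units of the state.
- ctrl.state(): the state, without advancing time (a new reading comes with each control period).
- ctrl.get_image(name): name is "side" or "top" or "wrist"; returns the picture (384x512x3 uint8, red, green, blue); there is no depth.
- ctrl.camera_model(name): a dict with "mtx" (3x3 intrinsics, pixels), "pose" (4x4, takes a point from camera to world coordinates); the wrist camera has in their place "mount" (4x4, takes a point from camera to tool coordinates, whose origin is the TCP and whose axes are the tool frame's). Camera axes: x right, y up, looking along -z (the intrinsics and any distortion apply to the point x, -y, -z); pixel columns grow to the right and rows downward; lengths in m; the calibration is good to about 2 mm. The wrist camera is an equidistant fisheye: a pixel r from the principal point sees the ray r / f radians off the axis. A picture is of the moment at which its call begins: read the wrist's pose just before it. camera_model takes no time and is no camera call.
- ctrl.sign_off(): hands the job in, once; it reports no verdict.
The state is a dict: "clock": time; "joint_pos": joint angles; "qd": joint speeds; "joint_torque": joint torques, N m; "ee_pos": TCP position; "eef_rot": TCP orientation; "contact_force": force on the tool from outside, world axes, zero at the start; "wrist_torque": the same for the moment, N m; "width": finger opening in m.
Only numpy, scipy, OpenCV 4.12 (cv2) and the standard library are available. Lean on these libraries where they do the work, as an engineer would, in place of code of your own. Each camera call takes 0.05 s, during which the arm holds its last target.

## Task

Stand the copper-wire coil with the white flanges upright on the test base, centred on its brass contact rings, and let go of it without dropping it. Then take the yellow field probe out of its stand by the handle and lower its stem straight down into the coil's bore, never touching the coil or the base with it. Finish while still holding the probe there, upright and still, its tip in the very middle of the bore, both across it and at half the coil's height; leave everything else on the bench where it is.

Things in the scene. Friction and masses are not known exactly. Their poses are not given: they have to be found in the camera images.
- coil: The coil to be checked: a round bobbin with white end flanges (4 mm thick), wound full with bare-copper-coloured wire, standing upright. 56 mm across all the way up, 60 mm high, about 0.32 kg, rigid. A straight round bore, 24 mm across, open at both ends, runs through it along its axis. Origin: centre of its underside; z is the bore's axis, up. It stands on the mat; the other coil of the same size (spare_coil) may stand in either of the two places.
- coil_mid (a point): The point on the coil's bore axis at half its height, 30 mm above the coil's underside: where the probe's tip must be held. Same axes as the coil.
- coil_mouth (a point): Centre of the bore's upper mouth, 60 mm above the coil's underside.
- spare_coil: Another coil of exactly the same size (56 mm across, 60 mm high), with black flanges and dark red wire; not to be moved. Origin: centre of its underside, z up.
- test_base: Coil test base: a flat grey box 120 x 130 x 20 mm (x, y, z), fixed to the bench, its top level and flat, 22 mm above the bench. Two concentric flat brass contact rings (outer one 53 mm across) lie flush in the middle of its top, inside a thin white circle 73 mm across. Its place and heading vary. Origin: centre of its underside; z up.
- base_rings (a point): Centre of the contact rings, on the top face of the test base (20 mm above its underside): where the middle of the coil's underside belongs. The coil's heading does not matter.
- probe: Field probe, pen style, 190 mm long, about 0.09 kg, standing upright in its stand, stem down. From the tip upwards: straight brass stem 8 mm across, 90 mm long (the last 4 mm white); black collar 28 mm across, from 90 to 98 mm; round yellow handle 22 mm across, from 98 to 190 mm, to be gripped about 145 mm above the tip. Origin: the end of the stem (the tip); z runs up along the stem to the handle. No cord; its heading does not matter.
- probe_tip (a point): The tip of the probe's stem, on its axis (the origin of probe).
- probe_stand: Probe stand, fixed to the bench: steel foot 80 mm across, 12 mm thick, with an upright aluminium tube 36 mm across whose mouth is 107 mm above the stand's underside (16 mm bore). The probe's collar rests on the mouth with the stem inside the tube, so that the probe must rise about 95 mm to come clear. Origin: centre of the foot's underside, z up.
- flux: Amber flux bottle with a red cap, 40 mm across, 85 mm high; origin centre of its underside. Leave alone.
- choke: Small dark drum choke, 36 mm across, 35 mm high; origin centre of its underside. Leave alone.
- solder_reel: Blue reel of solder lying flat, 60 mm across, 32 mm high; origin centre of its underside. Leave alone.
- cutters: Side cutters with blue handles lying flat, about 135 mm long and 11 mm high; origin at the pivot, handles run to -x, jaws to +x. Leave alone.
- tip_cleaner: Black pot with brass wool, 68 mm across, about 50 mm high; origin centre of its underside. Leave alone.
- screwdriver: Red-handled screwdriver lying flat, 170 mm long, along its x axis. Leave alone.
Not all that is in view belongs to the job. What is shaped like the probe but blue is not meant.

How it is judged:
By the outcome, as a careful person would: the job done as asked, in the order asked, and still so for the second after the job is handed in, while the arm keeps its last pose, push and grip.
It also fails if it takes over 53 s, if anything falls off the work surface, if the arm or the gripper's body presses on something with over 40 N, if the wrist force passes 120 N, or if a joint passes its speed limit or range.

## Working session

There is one attempt and no reset: what is moved stays moved. The work goes in short steps, Python scripts to look and compute and a tool call to move; the robot and the scene stay as the last step left them, time stands still between calls to the robot, and variables do not carry over. Pictures are saved under pics/ and viewed, and the job is handed in when it is done.

Besides the shell and the picture viewer there is one more tool, called after ">>>" as name(argument=value, ...) on one line, values as JSON. jog_arm: Moves the arm, as the interface text tells. Its arguments: {"type":"object","properties":{"dr":{"type":"array"},"travel":{"type":"array"},"jaw":{"type":"array"},"grip_force":{"type":"number"}},"required":["dr","travel","jaw"]}

```bash
mkdir -p pics; python3 - <<'E'
from rig import ctrl
import cv2,numpy as np
s=ctrl.state(); print(s)
for n in ["side","top","wrist"]:
    im=ctrl.get_image(n); cv2.imwrite(f"pics/{n}0.png",im[:,:,::-1]); print(n,ctrl.camera_model(n))
E
```

```text
{'clock': 0.0, 'joint_pos': array([ 9.88928844e-01,  3.59502205e-01,  1.51148194e+00, -3.01136006e-05,
        1.27249540e+00, -1.15116985e-01]), 'qd': array([ 0.00091864, -0.00167232, -0.00038617,  0.00180302, -0.00123594,
        0.00050386]), 'joint_torque': array([ 2.91142285e-03, -5.27617228e+01, -2.78630948e+01,  1.41079804e-04,
        1.28048903e-02, -1.17535319e-05]), 'ee_pos': array([0.26962581, 0.53521261, 0.23043642]), 'eef_rot': array([[-1.01295863e-03,  4.49977867e-01,  8.93039133e-01],
       [-1.59219684e-03,  8.93037734e-01, -4.49978968e-01],
       [-9.99998219e-01, -1.87770416e-03, -1.88156940e-04]]), 'contact_force': array([ 0.22646032, -0.19915364,  0.18302589]), 'wrist_torque': array([-0.03602255, -0.05006917, -0.02802953]), 'width': 0.08541868786892114}
side {'mtx': array([[369.83955966,   0.        , 255.61013472],
       [  0.        , 369.83955966, 189.96276401],
       [  0.        ,   0.        ,   1.        ]]), 'pose': array([[ 7.62184586e-01,  3.70766832e-01, -5.30666198e-01,
         1.48874937e-02],
       [-6.47359383e-01,  4.35648209e-01, -6.2540904
[... 541 characters left out ...]
08e-02],
       [-1.38148288e-04,  2.07636626e-01,  9.78206017e-01,
         9.56587371e-01],
       [ 0.00000000e+00,  0.00000000e+00,  0.00000000e+00,
         1.00000000e+00]])}
wrist {'mtx': array([[297.31863964,   0.        , 257.62642457],
       [  0.        , 297.31863964, 193.20363355],
       [  0.        ,   0.        ,   1.        ]]), 'mount': array([[-8.15363567e-04,  3.23746496e-01, -9.46143510e-01,
        -1.42571052e-01],
       [ 9.99999321e-01,  1.05202648e-03, -5.01798216e-04,
        -6.09488852e-05],
       [ 8.32912614e-04, -9.46143276e-01, -3.23747134e-01,
        -8.48124066e-02],
       [ 0.00000000e+00,  0.00000000e+00,  0.00000000e+00,
         1.00000000e+00]])}
```

View pics/side0.png

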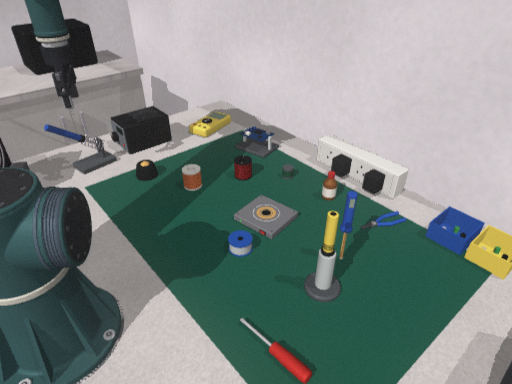

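View pics/top0.png

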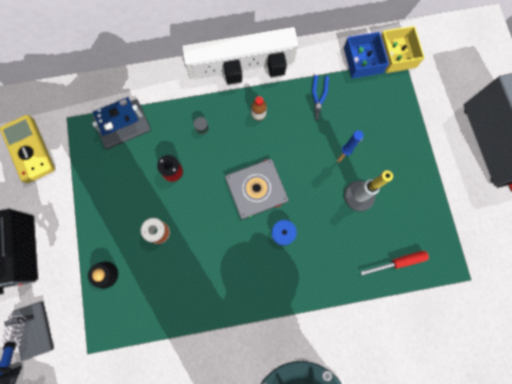

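View pics/wrist0.png

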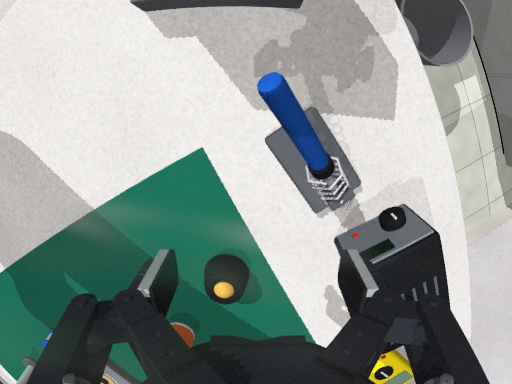

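Side view candidates: 
- **Coil:** white-flanged at side (192,178) / top (154,231). The dark-red spare at side (243,168) / top (170,168) is not it, nor is the solder reel at (240,242). 
- **Probe:** yellow in the stand at side (330,240) / top (378,183). The blue look-alike at (347,215) and the blue iron at (65,132) are not it.
- **Base:** side (266,213) / top (257,188).

I'll check these in close crops.

```bash
cat > h.py <<'E'
import numpy as np,cv2
from rig import ctrl
def ray(n,uv,st=None):
    m=ctrl.camera_model(n);K=m['mtx'];u,v=uv
    x=(u-K[0,2])/K[0,0];y=(v-K[1,2])/K[1,1]
    if n=='wrist':
        r=np.hypot(x,y);d=np.array([0,0,-1.]) if r<1e-9 else np.array([np.sin(r)*x/r,-np.sin(r)*y/r,-np.cos(r)])
        T=np.eye(4);T[:3,:3]=st['eef_rot'];T[:3,3]=st['ee_pos'];P=T@m['mount']
    else: d=np.array([x,-y,-1.]);P=m['pose']
    d=P[:3,:3]@d;return P[:3,3],d/np.linalg.norm(d)
def onz(n,uv,z,st=None):
    o,d=ray(n,uv,st);return o+d*(z-o[2])/d[2]
def proj(n,p,st=None):
    m=ctrl.camera_model(n);K=m['mtx']
    if n=='wrist':
        T=np.eye(4);T[:3,:3]=st['eef_rot'];T[:3,3]=st['ee_pos'];P=T@m['mount']
    else:P=m['pose']
    c=P[:3,:3].T@(np.asarray(p)-P[:3,3]);x,y,z=c[0],-c[1],-c[2]
    if n=='wrist':
        r=np.hypot(x,y);t=np.arctan2(r,z);x,y=x/r*t,y/r*t
    else:x,y=x/z,y/z
    return np.array([K[0,0]*x+K[0,2],K[1,1]*y+K[1,2]])
def circle(n,cen,z,rad,st=None):
    return np.array([proj(n,[cen[0]+rad*np.cos(a),cen[1]+rad*np.sin(a),z],st) for a in np.linspace(0,2*np.pi,60)])
def zoom(im,x0,y0,x1,y1,k):return cv2.resize(im[y0:y1,x0:x1],None,fx=k,fy=k,interpolation=cv2.INTER_CUBIC)
E
python3 - <<'E'
import cv2,numpy as np
from h import *
t=cv2.imread('pics/top0.png');s=cv2.imread('pics/side0.png')
a=np.hstack([zoom(t,125,205,185,265,6),zoom(s,165,150,225,210,6)])
cv2.imwrite('pics/c1.png',a)
b=np.hstack([zoom(t,330,150,410,220,5),zoom(s,290,200,360,270,5)])
b=np.hstack([zoom(t,330,155,410,215,5),zoom(s,295,205,365,305,3)[:300]]);cv2.imwrite('pics/c2.png',b)
cv2.imwrite('pics/c3.png',np.hstack([zoom(t,215,145,300,225,4),zoom(s,225,185,310,265,4)]))
E
```

```text
(no output)
```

View pics/c1.png

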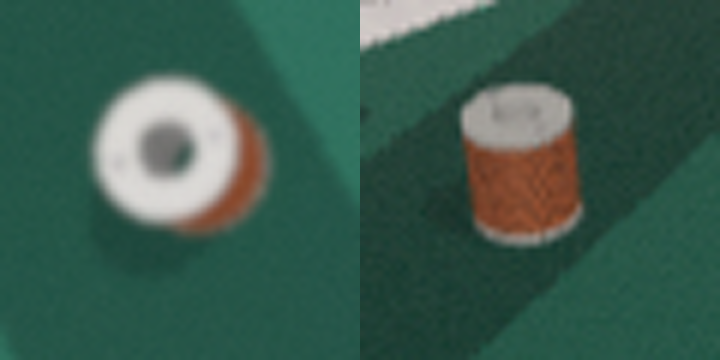

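View pics/c2.png

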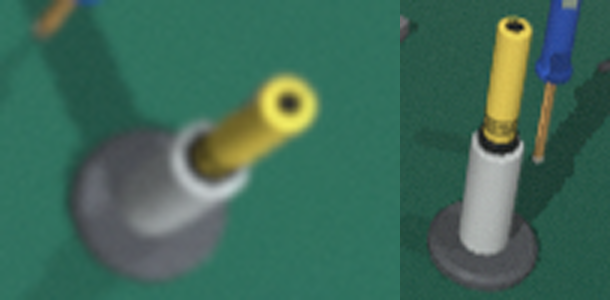

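View pics/c3.png

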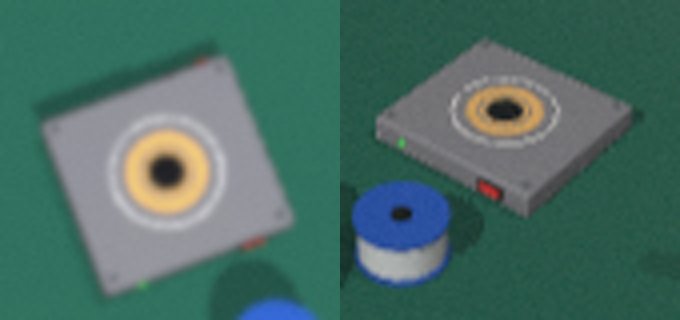

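The crops confirm the choice: coil with white flanges (top 153,230), yellow probe in the aluminium tube (cap at top 387,175), base rings (top 257,188). Next I measure them.

```bash
python3 - <<'E'
import cv2,numpy as np
from h import *
np.set_printoptions(precision=4,suppress=True)
t=cv2.imread('pics/top0.png');s=cv2.imread('pics/side0.png')
def fit(mask,x0,y0,x1,y1):
    m=np.zeros_like(mask);m[y0:y1,x0:x1]=mask[y0:y1,x0:x1]
    cs,_=cv2.findContours(m,cv2.RETR_EXTERNAL,cv2.CHAIN_APPROX_NONE)
    c=max(cs,key=cv2.contourArea);return cv2.fitEllipse(cv2.convexHull(c)),cv2.contourArea(c)
ht=cv2.cvtColor(t,cv2.COLOR_BGR2HSV);hs=cv2.cvtColor(s,cv2.COLOR_BGR2HSV)
wh=lambda h:cv2.inRange(h,(0,0,140),(180,60,255))
ye=lambda h:cv2.inRange(h,(18,100,70),(36,255,255))
br=lambda h:cv2.inRange(h,(8,80,140),(30,255,255))
e,a=fit(cv2.inRange(ht,(0,0,140),(180,60,255)),135,210,175,250);print('coil top',e,a,onz('top',e[0],.062))
e,a=fit(wh(hs),175,160,210,178);print('coil side',e,a,onz('side',e[0],.062))
for n,h,b in(('top',ht,(235,165,280,210)),('side',hs,(245,195,290,230))):
    e,a=fit(br(h),*b);print('rings',n,e,a,onz(n,e[0],.022), 'z0',)
# base corners
g=cv2.inRange(ht,(100,0,90),(180,70,190));m=np.zeros_like(g);m[150:222,220:292]=g[150:222,220:292]
cs,_=cv2.findContours(m,cv2.RETR_EXTERNAL,cv2.CHAIN_APPROX_NONE);c=max(cs,key=cv2.contourArea);r=cv2.minAreaRect(c);print('base',r)
B=[onz('top',p,.022) for p in cv2.boxPoints(r)];print(np.array(B))
# probe: handle top cap; z top = .002+? 
cap_t=(330+288.5/5,155+104/5);cap_s=(295+514/3*1-400/3,205+25/3)
print('cap',onz('top',cap_t,.211),onz('side',cap_s,.211))
def tri(a,b):
    o1,d1=ray('top',a);o2,d2=ray('side',b);A=np.c_[d1,-d2];k=np.linalg.lstsq(A,o2-o1,rcond=None)[0]
    return (o1+k[0]*d1+o2+k[1]*d2)/2,np.linalg.norm(o1+k[0]*d1-o2-k[1]*d2)
print('cap tri',tri(cap_t,cap_s))
print('foot',onz('top',(330+150/5,155+203/5),.014),onz('side',(295+(484-400)/3,205+244/3),.014))
# blue decoy
print('blue cap', tri((358,135),(351,196)),'tip',tri((339,159),(342,257)))
for nm,p,q in(('flux',(259,101),(331,174)),('spare',(169,165),(243,160)),('reel',(285,232),(240,238))):print(nm,tri(p,q))
E
```

```text
coil top ((152.45883178710938, 229.4739990234375), (23.148578643798828, 24.442251205444336), 51.23574447631836) 423.0 [0.4781 0.2714 0.062 ]
coil side ((190.61888122558594, 169.33010864257812), (9.643499374389648, 18.054964065551758), 84.66502380371094) 123.0 [0.4759 0.266  0.062 ]
rings top ((256.1773986816406, 187.50027465820312), (19.89850616455078, 20.455297470092773), 89.90699768066406) 298.0 [0.5432 0.0052 0.022 ] z0
rings side ((265.7989807128906, 212.24349975585938), (12.166303634643555, 19.224851608276367), 89.97807312011719) 165.5 [0.5439 0.0038 0.022 ] z0
base ((256.321533203125, 188.58547973632812), (46.09750747680664, 49.3962287902832), 68.49856567382812)
[[ 0.5874  0.079   0.022 ]
 [ 0.6136 -0.0471  0.022 ]
 [ 0.494  -0.0673  0.022 ]
 [ 0.4696  0.056   0.022 ]]
cap [ 0.4759 -0.2544  0.211 ] [ 0.4766 -0.257   0.211 ]
cap tri (array([ 0.4769, -0.2557,  0.2096]), np.float64(0.002041219935397843))
foot [ 0.4753 -0.2542  0.014 ] [ 0.4736 -0.2619  0.014 ]
blue cap (array([ 0.5807, -0.2245,  0.185 ]), np.float64(0.002550938508074114)) tip (array([ 0.5836, -0.2268,  0.004 ]), np.float64(0.00017140366191808836))
flux (array([ 0.7499, -0.0404,  0.0806]), np.float64(0.0011547614953019288))
spare (array([0.6312, 0.2103, 0.0601]), np.float64(0.0007742153915857354))
reel (array([ 0.4173, -0.0433,  0.0357]), np.float64(0.0015684349726736344))
```

>>> jog_arm(dr=[[0,0,0],[0,0,0],[0,0,0],[0,0,0],[0,0,0],[0,0,0],[0,0,0],[0,0,0],[0,0,0],[0,0,0],[0,0,0],[0,0,0],[0,0,0],[0,0,0]], travel=[[20,-26,-5],[45,-58,-12],[70,-90,-20],[95,-122,-30],[120,-154,-40],[145,-186,-50],[170,-218,-60],[190,-245,-70],[203,-260,-80],[208,-266,-90],[208,-266,-90],[208,-266,-90],[208,-266,-90],[208,-266,-90]], jaw=[-1,-1,-1,-1,-1,-1,-1,-1,-1,-1,-1,-1,-1,-1])

```text
clock: 1.32
ee_pos: [0.4775, 0.2711, 0.1418]
eef_rot: [[0.0, 0.449, 0.894], [0.0, 0.894, -0.449], [-1.0, 0.001, 0.0]]
contact_force: [0.6, 1.2, 0.8]
width: 0.0854
```

```bash
cat > w.py <<'E'
import sys,pickle
from h import *
n=sys.argv[1];st=ctrl.state();im=ctrl.get_image('wrist');cv2.imwrite(f'pics/{n}.png',im[:,:,::-1]);pickle.dump(st,open(f'pics/{n}.pkl','wb'))
print(st['clock'],st['ee_pos'],st['eef_rot'][:,1],st['width'],st['contact_force'])
E
python3 w.py w1
```

```text
1.3167 [0.4774504  0.27105504 0.14182372] [4.48568081e-01 8.93748447e-01 6.24124834e-04] 0.08544119872206099 [0.55049312 1.18250707 0.82859196]
```

View pics/w1.png

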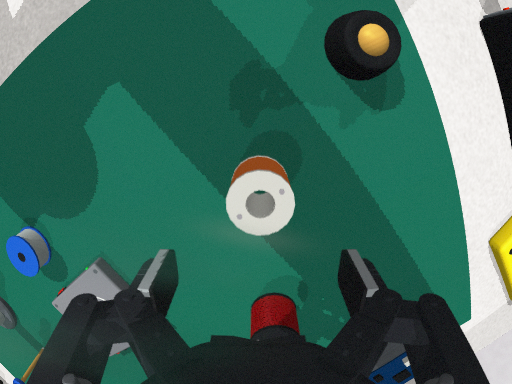

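Wrist view: coil's white flange centred at about (260,203), spare at (274,315), tip cleaner at (363,45). The coil is between the jaws.

```bash
cat > coil.py <<'E'
import sys,pickle
from h import *
n=sys.argv[1];z=float(sys.argv[2]);box=list(map(int,sys.argv[3:7]));cam=sys.argv[7] if len(sys.argv)>7 else 'wrist'
im=cv2.imread(f'pics/{n}.png');st=pickle.load(open(f'pics/{n}.pkl','rb')) if cam=='wrist' else None
h=cv2.cvtColor(im,cv2.COLOR_BGR2HSV);m0=cv2.inRange(h,(0,0,140),(180,60,255));m=0*m0;x0,y0,x1,y1=box;m[y0:y1,x0:x1]=m0[y0:y1,x0:x1]
cs,_=cv2.findContours(m,cv2.RETR_EXTERNAL,cv2.CHAIN_APPROX_NONE);c=cv2.convexHull(max(cs,key=cv2.contourArea))[:,0]
P=np.array([onz(cam,p,z,st)[:2] for p in c])
A=np.c_[2*P,np.ones(len(P))];b=(P**2).sum(1);s=np.linalg.lstsq(A,b,rcond=None)[0];print('centre',s[:2],'diam',2*np.sqrt(s[2]+s[0]**2+s[1]**2),'px',c.mean(0))
E
python3 coil.py w1 .062 210 150 310 250; cp pics/top0.png pics/t0.png; python3 coil.py top0 .062 135 210 175 250 top
```

```text
centre [0.47861096 0.27274632] diam 0.055939606204149186 px [258.73684211 204.71052632]
centre [0.47826497 0.27131839] diam 0.05710099479697948 px [152.5    229.6875]
```

>>> jog_arm(dr=[[0,0,0],[0,0,0],[0,0,0],[0,0,0],[0,0,0],[0,0,0],[0,0,0],[0,0,0],[0,0,0],[0,0,0],[0,0,0],[0,0,0],[0,0,0],[0,0,0],[0,0,0],[0,0,0],[0,0,0],[0,0,0]], travel=[[1,2,-15],[1,2,-35],[1,2,-60],[1,2,-80],[1,2,-100],[1,2,-113],[1,2,-119],[1,2,-119],[1,2,-119],[1,2,-119],[1,2,-119],[1,2,-119],[1,2,-119],[1,2,-119],[1,2,-119],[1,2,-119],[1,2,-119],[1,2,-119]], jaw=[-1,-1,-1,-1,-1,-1,-1,-1,-0.7,-0.5,-0.4,-0.3,-0.2,-0.1,0,0.1,0.2,0.2], grip_force=40)

```text
clock: 2.87
ee_pos: [0.4798, 0.2722, 0.0237]
eef_rot: [[0.002, 0.45, 0.893], [0.001, 0.893, -0.45], [-1.0, 0.002, 0.001]]
contact_force: [-1.0, 0.4, 7.0]
width: 0.056
```

```bash
python3 w.py w2
```

```text
2.8667 [0.47975601 0.27215239 0.02372657] [0.44990446 0.8930754  0.00151618] 0.05596646801450693 [-1.02140777  0.39888289  7.02905822]
```

View pics/w2.png

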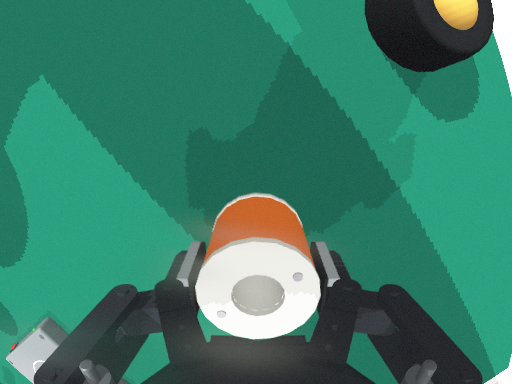

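Gripped at width 0.056, flange at (258,290). I'll lift and stop beside the base, where the rings show past the coil.

>>> jog_arm(dr=[[0,0,0],[0,0,0],[0,0,0],[0,0,0],[0,0,0],[0,0,0],[0,0,0],[0,0,0],[0,0,0],[0,0,0],[0,0,0],[0,0,0],[0,0,0],[0,0,0],[0,0,0],[0,0,0],[0,0,0],[0,0,0]], travel=[[0,0,8],[0,0,20],[0,0,40],[0,0,60],[5,-7,75],[18,-24,80],[36,-48,80],[57,-76,80],[78,-105,80],[99,-134,80],[120,-162,80],[137,-186,80],[149,-202,80],[156,-211,80],[158,-214,80],[158,-214,80],[158,-214,80],[158,-214,80]], jaw=[0.2,0.2,0.2,0.2,0.2,0.2,0.2,0.2,0.2,0.2,0.2,0.2,0.2,0.2,0.2,0.2,0.2,0.2], grip_force=40)

```text
clock: 4.42
ee_pos: [0.6357, 0.0591, 0.1022]
eef_rot: [[-0.001, 0.449, 0.894], [0.0, 0.894, -0.449], [-1.0, -0.0, -0.001]]
contact_force: [-0.1, 0.5, -2.6]
width: 0.056
```

```bash
python3 w.py w3
```

```text
4.4167 [0.63566914 0.0591344  0.10217453] [ 4.48974675e-01  8.93544413e-01 -3.51648247e-04] 0.056017809098591054 [-0.08663949  0.4884535  -2.63277027]
```

View pics/w3.png

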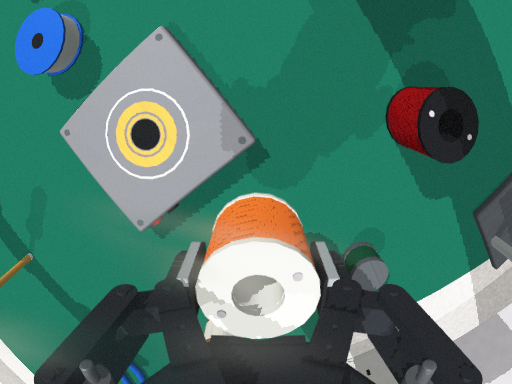

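Rings clearly at (146,134), held coil flange at (258,290), spare at (445,125). Measuring both from this one picture.

```bash
python3 - <<'E'
import pickle
from h import *
np.set_printoptions(precision=4,suppress=True)
im=cv2.imread('pics/w3.png');st=pickle.load(open('pics/w3.pkl','rb'));h=cv2.cvtColor(im,cv2.COLOR_BGR2HSV)
def fit(P):
    A=np.c_[2*P,np.ones(len(P))];s=np.linalg.lstsq(A,(P**2).sum(1),rcond=None)[0];return s[:2],2*np.sqrt(s[2]+s[:2]@s[:2])
def best(m0,box):
    m=0*m0;x0,y0,x1,y1=box;m[y0:y1,x0:x1]=m0[y0:y1,x0:x1]
    cs,_=cv2.findContours(m,cv2.RETR_EXTERNAL,cv2.CHAIN_APPROX_NONE);return cv2.convexHull(max(cs,key=cv2.contourArea))[:,0]
on=lambda c,z:fit(np.array([onz('wrist',p,z,st)[:2] for p in c]))
print('rings',on(best(cv2.inRange(h,(18,80,140),(35,255,255)),(90,80,200,185)),.022))
print('white circle',on(best(cv2.inRange(h,(0,0,215),(180,40,255)),(95,80,200,190)),.022))
c=best(cv2.inRange(h,(0,0,150),(180,40,255)),(185,225,332,345));
R=st['eef_rot'];
for z in(.1375,.1405,.1425):
    ce,d=on(c,z);print('coil',z,ce,d,'off tool y,z',R[:2,1]@(ce-st['ee_pos'][:2]),R[:2,2]@(ce-st['ee_pos'][:2]))
st2=pickle.load(open('pics/w2.pkl','rb'))
E
python3 coil.py w2 .062 185 225 332 345
```

```text
rings (array([0.544 , 0.0058]), np.float64(0.05272285993662329))
white circle (array([0.544 , 0.0058]), np.float64(0.07297474724602687))
coil 0.1375 [0.6369 0.0565] 0.06083608032372551 off tool y,z -0.0017970840907433935 0.00224460894198469
coil 0.1405 [0.6347 0.0577] 0.05913624697991975 off tool y,z -0.0017471162091082946 -0.00018202869933530786
coil 0.1425 [0.6333 0.0584] 0.058003024750702195 off tool y,z -0.001713804288018974 -0.0017997871268822197
centre [0.47793417 0.27302084] diam 0.056688968596599894 px [257.88 288.12]
```

>>> jog_arm(dr=[[0,0,0],[0,0,0],[0,0,0],[0,0,0],[0,0,0],[0,0,0],[0,0,0],[0,0,0],[0,0,0],[0,0,0],[0,0,0],[0,0,0]], travel=[[-8,-5,0],[-24,-14,0],[-44,-25,0],[-64,-37,0],[-80,-46,-5],[-89,-51,-15],[-91.5,-53,-25],[-91.5,-53,-32],[-91.5,-53,-35],[-91.5,-53,-35],[-91.5,-53,-35],[-91.5,-53,-35]], jaw=[0.2,0.2,0.2,0.2,0.2,0.2,0.2,0.2,0.2,0.2,0.2,0.2])

```text
clock: 5.47
ee_pos: [0.5463, 0.005, 0.0677]
eef_rot: [[0.001, 0.45, 0.893], [-0.0, 0.893, -0.45], [-1.0, 0.0, 0.001]]
contact_force: [0.4, 0.3, -2.6]
width: 0.0557
```

```bash
python3 w.py w4; python3 -c "
from rig import ctrl;import cv2
cv2.imwrite('pics/t4.png',ctrl.get_image('top')[:,:,::-1]);s=ctrl.state();print(s['ee_pos'])"; python3 -c "
from h import *
a=cv2.imread('pics/w4.png');t=cv2.imread('pics/t4.png');cv2.imwrite('pics/c4.png',np.hstack([zoom(a,150,150,366,366,2)[:360],zoom(t,212,143,302,233,4)]))"
```

```text
5.4667 [0.54630333 0.00500532 0.06767352] [4.49560762e-01 8.93249709e-01 2.80438327e-04] 0.05569739592581805 [ 0.42295331  0.30373275 -2.55147536]
[0.5462031  0.00493536 0.06771631]
```

View pics/c4.png

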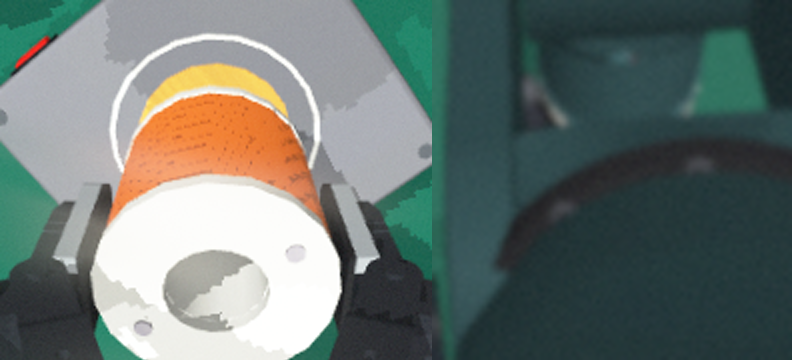

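Wrist crop: rings and the white circle look symmetric about the coil's underside. Lowering slowly.

>>> jog_arm(dr=[[0,0,0],[0,0,0],[0,0,0],[0,0,0],[0,0,0],[0,0,0],[0,0,0],[0,0,0]], travel=[[-0.5,0,-4],[-0.5,0,-10],[-0.5,0,-16],[-0.5,0,-20],[-0.5,0,-22],[-0.5,0,-23],[-0.5,0,-23],[-0.5,0,-23]], jaw=[0.2,0.2,0.2,0.2,0.2,0.2,0.2,0.2])

```text
clock: 6.23
ee_pos: [0.5452, 0.0047, 0.0443]
eef_rot: [[0.0, 0.45, 0.893], [-0.0, 0.893, -0.45], [-1.0, 0.0, 0.0]]
contact_force: [0.8, -0.2, -3.3]
width: 0.0556
```

```bash
python3 w.py w5;python3 -c "
from h import *
a=cv2.imread('pics/w5.png');cv2.imwrite('pics/c5.png',zoom(a,150,140,366,366,3)[:600])"
```

```text
6.2333 [0.54519989 0.00473242 0.04425614] [4.50116552e-01 8.92969814e-01 2.29675605e-05] 0.05558374401403614 [ 0.81052277 -0.23308242 -3.30554425]
```

View pics/c5.png

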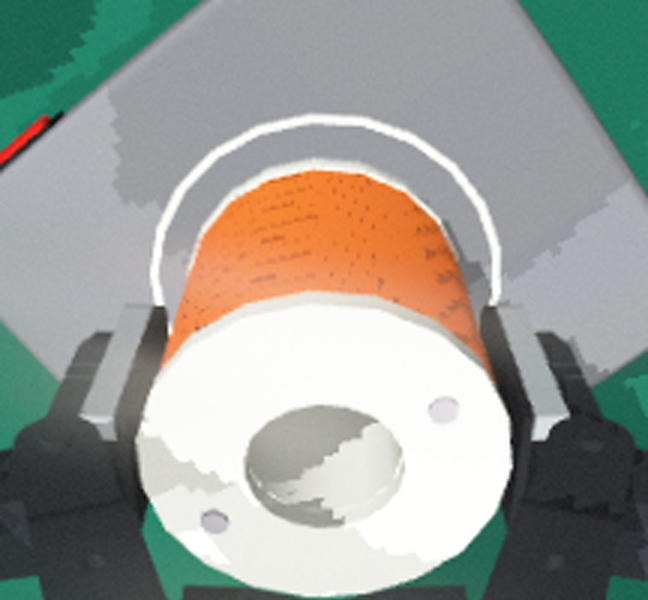

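```bash
python3 - <<'E'
import pickle
from h import *
st=pickle.load(open('pics/w5.pkl','rb'));R=st['eef_rot']
f=lambda u,v,z:(lambda p:(R[:2,1]@p,R[:2,2]@p))(onz('wrist',(150+u/3,140+v/3),z,st)[:2]-np.array([.544,.0058]))
print('circle back outer (want z -.0365)',f(322,113,.022))
print('circle L,R',f(153,280,.022),f(500,280,.022))
print('lower flange upper-back edge (want -.028)',f(320,160,.026),f(320,163,.026),f(320,160,.022))
print('bore centre top',f(325,466,.082),f(325,466,.083))
E
```

```text
circle back outer (want z -.0365) (np.float64(-0.0005474032908388785), np.float64(-0.036318115476374126))
circle L,R (np.float64(-0.035866066771384424), np.float64(-0.0003350781031741595)) (np.float64(0.036616007354845326), np.float64(-0.00021396857358824714))
lower flange upper-back edge (want -.028) (np.float64(-0.0009374668181143469), np.float64(-0.02814852446599982)) (np.float64(-0.0009386063342526972), np.float64(-0.027543351975754922)) (np.float64(-0.0009489077167846177), np.float64(-0.026776549594696393))
bore centre top (np.float64(-0.0001467825009544629), np.float64(0.0003250599333939779)) (np.float64(-0.00014993843980488184), np.float64(-0.0004728945342009129))
```

Centred within about 0.5 mm, still hanging (force -3.3 N). Lowering the last bit.

>>> jog_arm(dr=[[0,0,0],[0,0,0],[0,0,0]], travel=[[0,0,-0.5],[0,0,-1],[0,0,-1]], jaw=[0.2,0.2,0.2])

```text
clock: 6.53
ee_pos: [0.5453, 0.0047, 0.0437]
eef_rot: [[0.001, 0.45, 0.893], [-0.0, 0.893, -0.45], [-1.0, 0.0, 0.001]]
contact_force: [-1.3, -0.0, 2.9]
width: 0.0558
```

>>> jog_arm(dr=[[0,0,0],[0,0,0],[0,0,0],[0,0,0],[0,0,0],[0,0,0],[0,0,0],[0,0,0],[0,0,0],[0,0,0],[0,0,0],[0,0,0],[0,0,0],[0,0,0],[0,0,0],[0,0,0]], travel=[[0,0,0],[0,0,0],[0,0,0],[0,0,0],[0,0,0],[0,0,0],[0,0,0],[0,0,0],[0,0,8],[0,0,20],[0,0,40],[0,0,65],[0,0,90],[0,0,110],[0,0,120],[0,0,120]], jaw=[-0.2,-0.3,-0.35,-0.4,-0.5,-0.7,-1,-1,-1,-1,-1,-1,-1,-1,-1,-1], grip_force=30)

```text
clock: 7.87
ee_pos: [0.5468, 0.0046, 0.166]
eef_rot: [[0.005, 0.45, 0.893], [-0.001, 0.893, -0.45], [-1.0, 0.002, 0.005]]
contact_force: [0.6, 0.2, -0.0]
width: 0.0854
```

```bash
python3 w.py w6;python3 coil.py w6 .082 190 130 330 260
```

```text
7.8667 [0.54680779 0.00461015 0.16600322] [0.44996501 0.8930446  0.00168483] 0.08535573838379742 [ 0.62492127  0.17100608 -0.00469784]
centre [0.53588595 0.01159733] diam 0.11176413786437368 px [258.63636364 185.09090909]
```

View pics/w6.png

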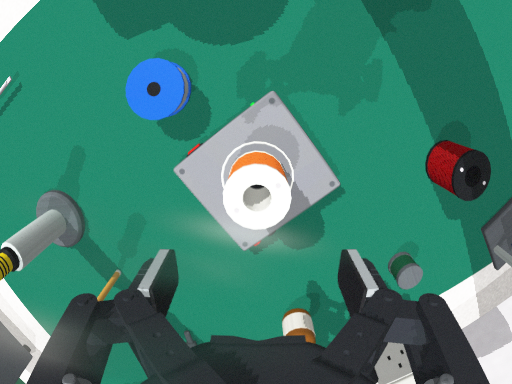

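Coil stands on the base at (258,193), white circle around it; released and clear. Measuring its centre.

```bash
cat > coil2.py <<'E'
import sys,pickle
from h import *
n=sys.argv[1];x0,y0,x1,y1=map(int,sys.argv[2:6])
im=cv2.imread(f'pics/{n}.png');st=pickle.load(open(f'pics/{n}.pkl','rb'))
h=cv2.cvtColor(im,cv2.COLOR_BGR2HSV);m0=cv2.inRange(h,(0,0,205),(180,50,255));m=0*m0;m[y0:y1,x0:x1]=m0[y0:y1,x0:x1]
m=cv2.morphologyEx(m,cv2.MORPH_OPEN,np.ones((5,5),np.uint8))
cs,_=cv2.findContours(m,cv2.RETR_EXTERNAL,cv2.CHAIN_APPROX_NONE);c=max(cs,key=cv2.contourArea)
def fit(P):
    A=np.c_[2*P,np.ones(len(P))];s=np.linalg.lstsq(A,(P**2).sum(1),rcond=None)[0];return s[:2],2*np.sqrt(s[2]+s[:2]@s[:2])
P=np.array([onz('wrist',p,.082,st)[:2] for p in cv2.convexHull(c)[:,0]]);print(fit(P))
b=cv2.inRange(h,(0,0,0),(180,255,200));q=np.zeros_like(m);cv2.drawContours(q,[cv2.convexHull(c)],-1,255,-1)
q=cv2.erode(q,np.ones((13,13)));b&=q
cs,_=cv2.findContours(b,cv2.RETR_EXTERNAL,cv2.CHAIN_APPROX_NONE);c=max(cs,key=cv2.contourArea);e=cv2.fitEllipse(cv2.convexHull(c))
P=np.array([onz('wrist',p,.082,st)[:2] for p in cv2.convexHull(c)[:,0]]);print('bore',fit(P),e)
E
python3 coil2.py w6 210 165 305 240
```

```text
(array([0.5438043 , 0.00512517]), np.float64(0.05658109091320046))
bore (array([0.5421128 , 0.00536978]), np.float64(0.020453416610493835)) ((255.0356903076172, 194.9477081298828), (20.153566360473633, 28.115798950195312), 65.81309509277344)
```

Coil axis at (0.5438, 0.0051) against the rings at (0.544, 0.0058): 0.7 mm off, fine. Now on to the probe.

>>> jog_arm(dr=[[0,0,0],[0,0,0],[0,0,0],[0,0,0],[0,0,0],[0,0,0],[0,0,0],[0,0,0],[0,0,0],[0,0,0],[0,0,0],[0,0,0],[0,0,0],[0,0,0],[0,0,0],[0,0,0],[0,0,0]], travel=[[0,0,15],[0,0,40],[-2,-8,65],[-7,-26,82],[-13,-50,87],[-20,-77,87],[-28,-105,87],[-36,-135,87],[-44,-165,87],[-51,-193,87],[-58,-220,87],[-63,-240,87],[-67,-254,87],[-68.5,-260.5,87],[-68.5,-260.5,87],[-68.5,-260.5,87],[-68.5,-260.5,87]], jaw=[-1,-1,-1,-1,-1,-1,-1,-1,-1,-1,-1,-1,-1,-1,-1,-1,-1])

```text
clock: 9.33
ee_pos: [0.4764, -0.2546, 0.2496]
eef_rot: [[-0.001, 0.45, 0.893], [0.001, 0.893, -0.45], [-1.0, 0.001, -0.001]]
contact_force: [0.2, 1.3, 0.2]
width: 0.0856
```

```bash
python3 w.py w7
```

```text
9.3333 [ 0.47641287 -0.25456823  0.24960316] [4.49523982e-01 8.93268064e-01 5.95970334e-04] 0.08558530101410897 [0.24641727 1.26122402 0.22724265]
```

View pics/w7.png

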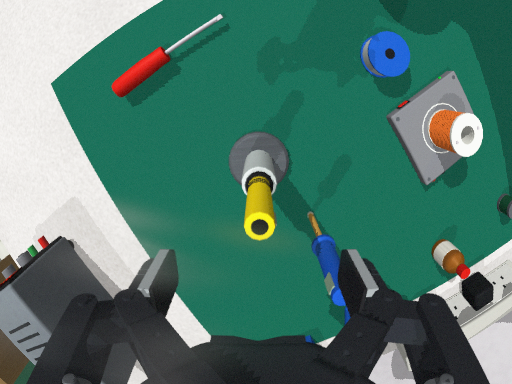

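Wrist view: yellow handle cap at (260,226), collar and tube behind it. The blue look-alike at (325,255) is clear of the descent (74/80 mm off in the tool plane). Measuring the probe axis.

```bash
python3 - <<'E'
import pickle
from h import *
np.set_printoptions(precision=4,suppress=True)
im=cv2.imread('pics/w7.png');st=pickle.load(open('pics/w7.pkl','rb'));h=cv2.cvtColor(im,cv2.COLOR_BGR2HSV)
p=onz('wrist',(259.7,226),.209,st);print(p)
for c in((0.476,-0.255),(0.477,-0.256),tuple(p[:2])):
  cc=circle('wrist',c,.209,.011,st);print(c,cc.min(0),cc.max(0),proj('wrist',[*c,.209],st),'foot',circle('wrist',c,.014,.04,st).min(0),circle('wrist',c,.014,.04,st).max(0))
z=zoom(im,220,120,300,250,4);cv2.imwrite('pics/c7.png',z)
y=cv2.inRange(h,(20,100,60),(35,255,255));ys,xs=np.nonzero(y[170:245,235:285]);print('yellow ext',xs.min()+235,xs.max()+235,ys.max()+170)
ys,xs=np.nonzero(y[213:245,235:285]);print(xs.mean()+235)
E
```

```text
[ 0.4783 -0.2539  0.209 ]
(0.476, -0.255) [240.5084 208.9016] [272.924  238.3185] [256.7189 223.9506] foot [226.3256 130.3706] [287.5625 190.0643]
(0.477, -0.256) [239.9032 210.7744] [272.2339 240.0278] [256.0696 225.7431] foot [226.017  131.4115] [287.1997 191.0161]
(np.float64(0.47828471863597916), np.float64(-0.2538852756176474)) [243.5287 211.0432] [275.8519 240.2715] [259.7 226. ] foot [227.8948 131.5625] [289.0729 191.1533]
yellow ext 244 275 240
259.13903743315507
```

View pics/c7.png

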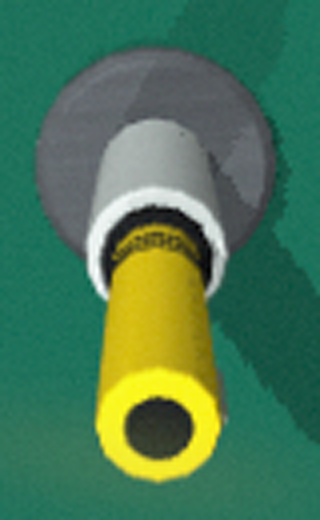

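Probe axis at (0.478, -0.254), and the stand's foot agrees. Descending and gripping.

>>> jog_arm(dr=[[0,0,0],[0,0,0],[0,0,0],[0,0,0],[0,0,0],[0,0,0],[0,0,0],[0,0,0],[0,0,0],[0,0,0],[0,0,0],[0,0,0],[0,0,0],[0,0,0],[0,0,0],[0,0,0],[0,0,0],[0,0,0],[0,0,0],[0,0,0]], travel=[[1.5,1,-10],[1.5,1,-28],[1.5,1,-48],[1.5,1,-68],[1.5,1,-86],[1.5,1,-97],[1.5,1,-102],[1.5,1,-103],[1.5,1,-103],[1.5,1,-103],[1.5,1,-103],[1.5,1,-103],[1.5,1,-103],[1.5,1,-103],[1.5,1,-103],[1.5,1,-103],[1.5,1,-103],[1.5,1,-103],[1.5,1,-103],[1.5,1,-103]], jaw=[-1,-1,-1,-1,-1,-1,-1,-1,-1,-0.7,-0.4,-0.2,0,0.2,0.4,0.5,0.6,0.7,0.8,0.8], grip_force=40)

```text
clock: 11.05
ee_pos: [0.4781, -0.2548, 0.1475]
eef_rot: [[0.0, 0.45, 0.893], [-0.0, 0.893, -0.45], [-1.0, -0.0, 0.0]]
contact_force: [-1.1, 0.4, 5.3]
width: 0.021
```

```bash
python3 w.py w8
```

```text
11.05 [ 0.47812977 -0.25482067  0.14754498] [ 4.50012075e-01  8.93022448e-01 -1.98512428e-04] 0.02100584542818632 [-1.08434763  0.44235824  5.25762982]
```

View pics/w8.png

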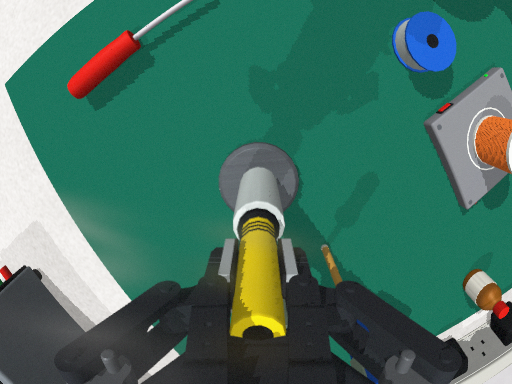

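Handle gripped (width 0.021), collar seated at the tube mouth (260,213). Lifting straight up.

>>> jog_arm(dr=[[0,0,0],[0,0,0],[0,0,0],[0,0,0],[0,0,0],[0,0,0],[0,0,0],[0,0,0],[0,0,0],[0,0,0],[0,0,0],[0,0,0],[0,0,0],[0,0,0]], travel=[[0,0,3],[0,0,9],[0,0,18],[0,0,30],[0,0,44],[0,0,58],[0,0,72],[0,0,86],[0,0,100],[0,0,112],[0,0,118],[0,0,120],[0,0,120],[0,0,120]], jaw=[0.8,0.8,0.8,0.8,0.8,0.8,0.8,0.8,0.8,0.8,0.8,0.8,0.8,0.8])

```text
clock: 12.27
ee_pos: [0.4777, -0.2545, 0.2668]
eef_rot: [[-0.001, 0.45, 0.893], [0.0, 0.893, -0.45], [-1.0, -0.0, -0.001]]
contact_force: [-0.0, -0.4, -0.7]
width: 0.0207
```

```bash
python3 w.py w9; python3 -c "
from rig import ctrl;import cv2
cv2.imwrite('pics/s9.png',ctrl.get_image('side')[:,:,::-1])"
```

```text
12.2667 [ 0.47766793 -0.25446796  0.26678642] [ 4.49992378e-01  8.93032396e-01 -5.40776236e-06] 0.02071662155914069 [-0.00695536 -0.37522703 -0.66684037]
```

View pics/w9.png

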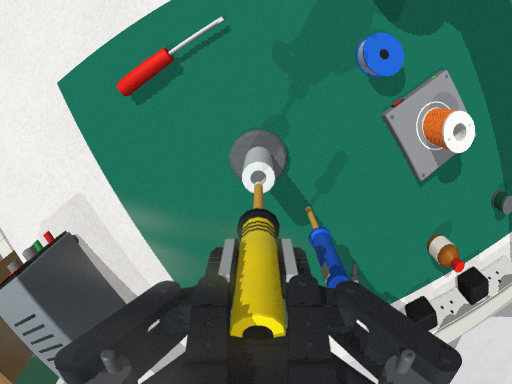

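View pics/s9.png

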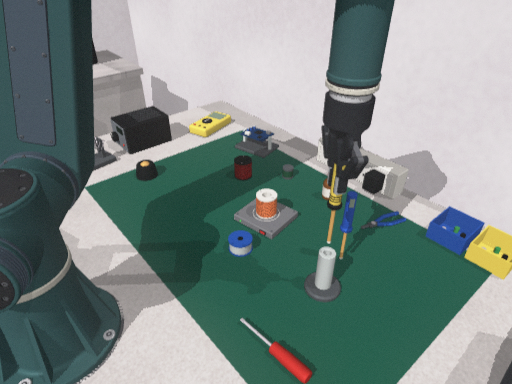

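Probe is out of the tube, stem free and straight in both views (wrist tip about (258,183), side tip (330,243)). Moving above the coil.

>>> jog_arm(dr=[[0,0,0],[0,0,0],[0,0,0],[0,0,0],[0,0,0],[0,0,0],[0,0,0],[0,0,0],[0,0,0],[0,0,0],[0,0,0],[0,0,0],[0,0,0],[0,0,0],[0,0,0],[0,0,0],[0,0,0],[0,0,0]], travel=[[2,7,0],[5.5,22,0],[10.5,42,0],[16.5,65,0],[23,90,0],[29.5,116,0],[36,142,0],[42.5,168,0],[49,194,0],[55,217,0],[60,237,0],[63.5,250,0],[65.5,258,0],[66,260,0],[66,260,0],[66,260,0],[66,260,0],[66,260,0]], jaw=[0.8,0.8,0.8,0.8,0.8,0.8,0.8,0.8,0.8,0.8,0.8,0.8,0.8,0.8,0.8,0.8,0.8,0.8])

```text
clock: 13.87
ee_pos: [0.5439, 0.0044, 0.2672]
eef_rot: [[-0.0, 0.451, 0.892], [-0.0, 0.892, -0.451], [-1.0, -0.0, -0.0]]
contact_force: [0.2, -0.8, -1.0]
width: 0.0211
```

```bash
python3 w.py w10; python3 -c "
from rig import ctrl;import cv2
cv2.imwrite('pics/s10.png',ctrl.get_image('side')[:,:,::-1]);cv2.imwrite('pics/t10.png',ctrl.get_image('top')[:,:,::-1])
from h import *
a=cv2.imread('pics/w10.png');s=cv2.imread('pics/s10.png');cv2.imwrite('pics/c10.png',np.hstack([zoom(a,200,110,325,250,4)[:560],zoom(s,230,120,305,260,4)]))"
```

```text
13.8667 [0.54385088 0.00438041 0.26723619] [ 4.51150298e-01  8.92447903e-01 -3.85502731e-04] 0.021050443898201654 [ 0.16005653 -0.76430229 -1.02999241]
```

View pics/c10.png

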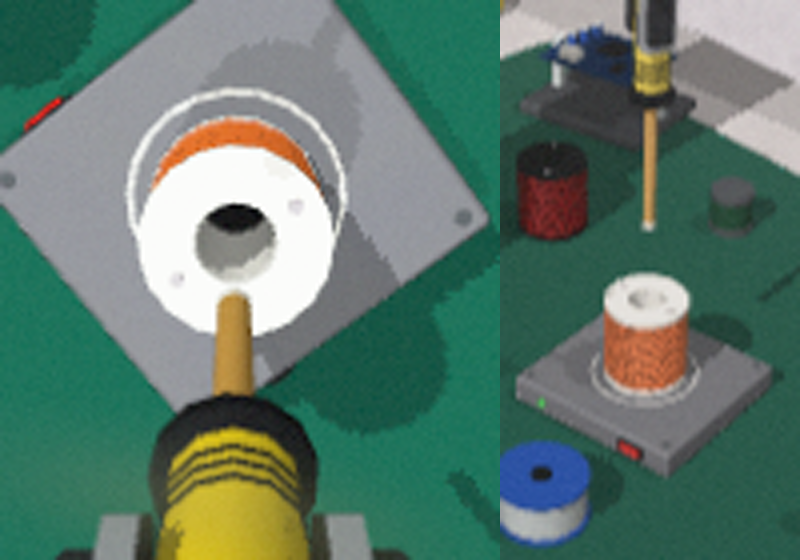

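Wrist crop: stem's brass end at (233,293) just below the bore at (236,241). Side crop: white tip at (648,229), above the coil mouth at (648,298). Computing the offset.

```bash
python3 coil2.py w10 225 140 290 200; python3 - <<'E'
import pickle
from h import *
np.set_printoptions(precision=4,suppress=True)
st=pickle.load(open('pics/w10.pkl','rb'));R=st['eef_rot']
T=st['ee_pos'];tz=T[2]-.1285
q=lambda p:p[:2]
for nm,u,v,z in(('brass end near rim',233,293,tz+.004),('collar ctr',233,440,tz+.092)):
    p=onz('wrist',(200+u/4,110+v/4),z,st);d=q(p)-q(T);print(nm,p,'tool y,z',R[:2,1]@d,R[:2,2]@d)
print('pred tip proj crop',(proj('wrist',T+R[:,0]*.1285,st)-[200,110])*4,'brassend',(proj('wrist',T+R[:,0]*.1245,st)-[200,110])*4, 'near rim brass end',(proj('wrist',T+R[:,0]*.1245-R[:,2]*.004,st)-[200,110])*4)
print('bore',onz('wrist',(200+237/4,110+241/4),.082,st))
# side: tip and bore mouth
print('side pred tip',(proj('side',T+R[:,0]*.1285)-[230,120])*4+[500,0],'side pred brass',(proj('side',T+R[:,0]*.1245)-[230,120])*4+[500,0])
print('side pred mouth',(proj('side',[.5438,.0053,.082])-[230,120])*4+[500,0])
print('side pred collar top/bot axis',(proj('side',T+R[:,0]*.0385)-[230,120])*4+[500,0])
E
```

```text
(array([0.54406592, 0.00536004]), np.float64(0.055515034341299466))
bore (array([0.54357447, 0.0052642 ]), np.float64(0.022579715036572412)) ((258.0657043457031, 169.7163848876953), (18.35062026977539, 20.53685188293457), 69.78126525878906)
brass end near rim [0.5412 0.0064 0.1427] tool y,z 0.0006251955443644201 -0.0033133032264454714
collar ctr [0.5397 0.007  0.2307] tool y,z 0.00041386733778184785 -0.004885747667980595
pred tip proj crop [230.1365 301.3488] brassend [230.1453 306.4181] near rim brass end [230.1295 290.1686]
bore [0.5445 0.0062 0.082 ]
side pred tip [645.2311 223.1833] side pred brass [645.3316 217.8278]
side pred mouth [642.8523 295.7553]
side pred collar top/bot axis [647.62    95.9635]
```

>>> jog_arm(dr=[[0,0,0],[0,0,0],[0,0,0],[0,0,0],[0,0,0],[0,0,0],[0,0,0],[0,0,0],[0,0,0]], travel=[[0,0,-5],[0,0,-15],[0,0,-27],[0,0,-37],[0,0,-42],[0,0,-43],[0,0,-43],[0,0,-43],[0,0,-43]], jaw=[0.8,0.8,0.8,0.8,0.8,0.8,0.8,0.8,0.8])

```text
clock: 14.77
ee_pos: [0.5445, 0.0053, 0.2248]
eef_rot: [[0.001, 0.45, 0.893], [-0.0, 0.893, -0.45], [-1.0, 0.0, 0.001]]
contact_force: [0.7, 0.2, -0.3]
width: 0.0207
```

```bash
python3 w.py w11; python3 -c "
from rig import ctrl;import cv2
cv2.imwrite('pics/s11.png',ctrl.get_image('side')[:,:,::-1]);s=ctrl.state();print(s['ee_pos'])
from h import *
a=cv2.imread('pics/w11.png');s=cv2.imread('pics/s11.png');cv2.imwrite('pics/c11.png',np.hstack([zoom(a,215,130,305,250,5)[:600],zoom(s,245,150,290,250,6)[:600]]))"; python3 coil2.py w11 220 140 300 215
```

```text
14.7667 [0.54449614 0.00526161 0.22479623] [4.49945316e-01 8.93056069e-01 2.63712517e-04] 0.020744725331549228 [ 0.74461806  0.21115156 -0.31291934]
[0.54443234 0.00525912 0.22482286]
(array([0.54404553, 0.00524787]), np.float64(0.05581649381732512))
bore (array([0.54741436, 0.00444123]), np.float64(0.027454883771225562)) ((257.86810302734375, 183.14959716796875), (22.956727981567383, 29.902570724487305), 170.8775634765625)
```

View pics/c11.png

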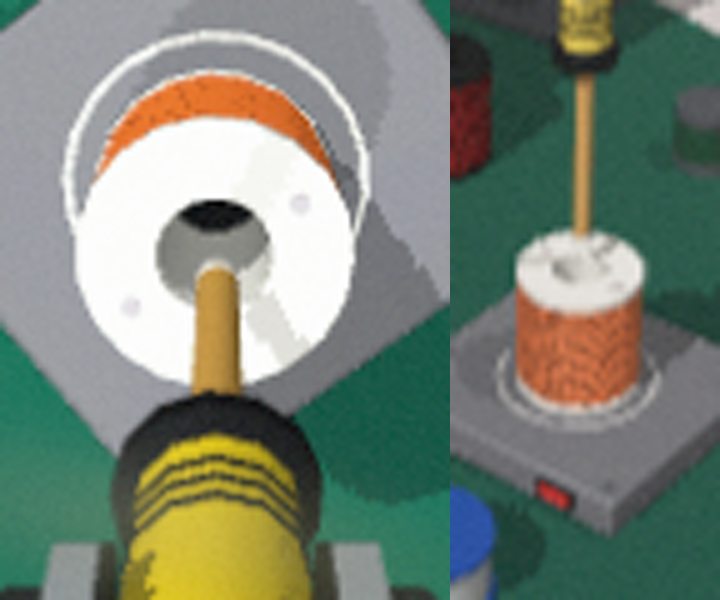

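Tip sits over the bore in both views: stem (216,262) against bore centre (213,250) in the wrist crop, stem 582 against flange 580 in the side crop. Small correction, then straight down.

>>> jog_arm(dr=[[0,0,0],[0,0,0],[0,0,0],[0,0,0],[0,0,0],[0,0,0],[0,0,0],[0,0,0],[0,0,0],[0,0,0],[0,0,0],[0,0,0],[0,0,0],[0,0,0]], travel=[[-0.6,-0.3,0],[-0.6,-0.3,-2],[-0.6,-0.3,-6],[-0.6,-0.3,-12],[-0.6,-0.3,-18],[-0.6,-0.3,-24],[-0.6,-0.3,-30],[-0.6,-0.3,-36],[-0.6,-0.3,-41],[-0.6,-0.3,-43.5],[-0.6,-0.3,-44],[-0.6,-0.3,-44],[-0.6,-0.3,-44],[-0.6,-0.3,-44]], jaw=[0.8,0.8,0.8,0.8,0.8,0.8,0.8,0.8,0.8,0.8,0.8,0.8,0.8,0.8])

```text
clock: 16.03
ee_pos: [0.5437, 0.0049, 0.1806]
eef_rot: [[0.001, 0.45, 0.893], [-0.0, 0.893, -0.45], [-1.0, 0.0, 0.001]]
contact_force: [0.4, 0.4, -0.5]
width: 0.0211
```

```bash
python3 w.py w12; python3 -c "
from rig import ctrl;import cv2
cv2.imwrite('pics/s12.png',ctrl.get_image('side')[:,:,::-1]);s=ctrl.state();print(s['ee_pos'],s['eef_rot'][:,0],s['contact_force'],abs(s['qd']).max())
from h import *
a=cv2.imread('pics/w12.png');s=cv2.imread('pics/s12.png');cv2.imwrite('pics/c12.png',np.hstack([zoom(a,215,130,305,250,5)[:600],zoom(s,240,135,295,235,6)[:600]]))
T=s=ctrl.state()['ee_pos']
f=lambda p:(proj('side',p)-[240,135])*6+[450,0]
for z in (.082,.142,.150):print('side pred axis z',z,f([T[0],T[1],z]))
print('mouth',f([.544,.0053,.082]))
"; python3 coil2.py w12 215 130 305 225
```

```text
16.0333 [0.54372612 0.00493718 0.18063229] [4.50031846e-01 8.93012493e-01 1.58672852e-04] 0.02106562311126726 [ 0.35683609  0.38924843 -0.46116829]
[0.54365226 0.00496932 0.18059677] [ 6.32666266e-04 -1.90770473e-04 -9.99999782e-01] [-0.51355461 -0.22931705 -0.98248869] 0.003139057238659892
side pred axis z 0.082 [604.52951639 354.0969383 ]
side pred axis z 0.142 [606.67289371 237.75051743]
side pred axis z 0.15 [606.97067166 221.58658868]
mouth [604.62193043 353.46009044]
(array([0.54372017, 0.00517132]), np.float64(0.05580995175505364))
bore (array([0.54632585, 0.00440637]), np.float64(0.02585001002899876)) ((258.3763427734375, 198.17547607421875), (27.35959243774414, 31.398679733276367), 170.20028686523438)
```

View pics/c12.png

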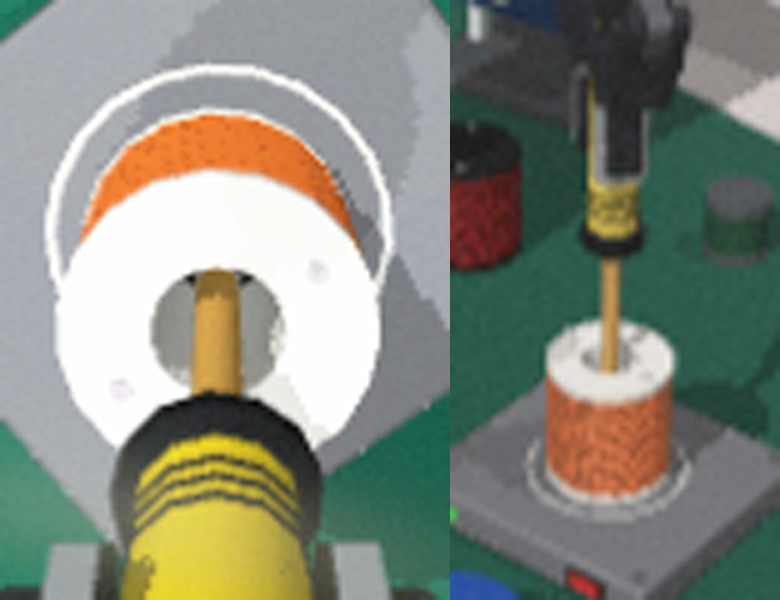

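The stem is centred in the bore in both views: wrist 217 against 216.5, side 609 against 609.5. The collar height fits a tip at z ≈ 0.052. Holding briefly to settle, then handing in.

>>> jog_arm(dr=[[0,0,0],[0,0,0],[0,0,0],[0,0,0],[0,0,0],[0,0,0]], travel=[[0,0,0],[0,0,0],[0,0,0],[0,0,0],[0,0,0],[0,0,0]], jaw=[0.8,0.8,0.8,0.8,0.8,0.8])

```text
clock: 16.63
ee_pos: [0.5434, 0.005, 0.1803]
eef_rot: [[-0.0, 0.45, 0.893], [-0.0, 0.893, -0.45], [-1.0, -0.0, -0.0]]
contact_force: [0.2, -0.1, -1.0]
width: 0.0209
```

```bash
python3 -c "
from rig import ctrl
s=ctrl.state();print(s['ee_pos'],s['eef_rot'][:,0],s['contact_force'],abs(s['qd']).max(),s['width']);print(ctrl.sign_off())"
```

```text
[0.54339154 0.00496046 0.18025858] [-7.57043531e-05 -8.80011164e-05 -9.99999993e-01] [ 0.18594153 -0.10310617 -0.98564772] 0.001882829887231213 0.02092941552118416
the job is handed in; nothing more can be done
None
```

I stood the white-flanged coil on the test base and let go of it. I then drew the yellow probe out of its stand and lowered it into the bore. The job was handed in at 16.6 s with the probe still held there.

- **Coil:** after release its centre measured within about 0.7 mm of the ring centre.
- **Probe across the bore:** the stem looked centred in both the wrist and side views, and the arm's pose agreed to about 0.5 mm.
- **Probe height:** the tip is at z ≈ 0.052 m, half the coil's height. This comes from where the probe rested in its stand when gripped. The collar height in the side view agrees to about 1 mm, but the tip itself was hidden inside the bore.
- **Upright, still, not touching:** the tool axis was vertical, joint speeds were near zero, and the wrist force was only the probe's weight (about 1 N).

Two measurements disagreed. The side camera placed things 1–2 mm off from the wrist camera, within its stated calibration. The automatic fit of the bore edge was wrong in the last two pictures because the stem blocked it, so I used the flange outline instead.

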